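Loosen the left-hand clamp knob on a circuit-board holder

ROBOT

A 6-joint arm with a two-finger parallel gripper is mounted at the origin on the work surface. World frame = base frame: x ahead of the robot, y to its left, z up, the work surface at z = 0. Lengths are in m, angles in rad, forces in N, time in s.
With the tool pointing down it reaches from about 0.25 to 0.725 m from the base axis. Payload 4 kg.
Tool frame: the origin (TCP) lies where the fingers leave the gripper's body, on its centre line; the fingertips stand 73 mm ahead of it and the grasp point (between the pads) lies 54 mm ahead of it (arm.grasp_offset is the distance from the TCP to the grasp point, in m); z points along the fingers, x is the direction in which the jaws open and shut, and the axes are right-handed (so a half turn about z gives the same grasp; the last joint's range is limited). The gripper opens to 85 mm and grips with 20 to 120 N. Pads are 22 mm wide; open, the fingers measure 114 mm over their backs; the gripper's body (76 mm by 85 mm) begins 54 mm behind the grasp point. The pads swing forward as they close: fully open they stand 13 mm farther back than shut.
Start: joints at [1.231, 0.241, 0.005, 1.335, 0, 1.571], TCP at [0.167, 0.471, 0.304] pointing down, gripper open.
Joint ranges: [-2.72, 2.72], [-1.05, 1.87], [-1.09, 1.28], [-1.99, 2.15], [-1.42, 1.44], [-3.14, 3.14]. Speed limits (rad/s): [2.79, 2.79, 3.14, 3.14, 3.14, 3.14].

INTERFACE

Orientations are given as a unit quaternion [w, x, y, z].
In Python, from plant import arm, imaging, workorder gives the robot as it stands.
- The arm moves only by the shell command python3 -m inch 'ROWS' [FORCE]. ROWS is text: rows parted by semicolons, each of 7 numbers parted by spaces: the shift along the tool's x, y, z in m, then the turn, a rotation vector about the tool's x, y, z in rad, then the closure, from 0 (fully open) to 1 (shut). A call has 1 to 10 rows; each row shifts and turns the commanded pose from where the row before left it, along the tool's axes as they then stand; what a row does not reach is not made up. A row lasts 1/8 s, in which the tool goes at most 62.5 mm and 10.7 degrees, less where a joint would pass 70% of its speed; a pose out of reach is approached as far as the arm can. A call is refused whole if a number of a shift passes 0.0625 or a number of a turn 0.188, either way. A call with a gripper value outside its range is refused whole. The fingers move at their own pace and stop on an object; FORCE is the grip in N (left out, the last holds). Time passes only in rows, so rows that do not move let the fingers close. It gives the time, the measured TCP pose, the force and the opening at its end, in the units of the state.
- arm.sense(): the state, without advancing time (a new reading comes with each control period).
- imaging.capture(name): name is "side" or "top"; returns a dict with "pixels" (480x640x3 uint8, red, green, blue), "mtx" (3x3 intrinsics, pixels), "D" ([k1, k2, p1, p2, k3] as OpenCV has them; the pictures are not rectified), "R" (3x3) and "t" (3): a world point X has camera coordinates R X + t. Camera axes: x right, y down, z forward; pixel columns grow to the right and rows downward; lengths in m; the calibration is good to about 2 mm. A picture is of the moment at which its call begins. There is no depth.
- workorder.finish_job(): hands the job in, once; it reports no verdict.
The state is a dict: "time": time; "q": joint angles; "dq": joint speeds; "tau": joint torques, N m; "tool_pos": TCP position; "eef_rot": TCP orientation; "force": force on the tool from outside, world axes, zero at the start; "wrist_torque": the same for the moment, N m; "gripper_width": finger opening in m.
Only numpy, scipy, OpenCV 4.12 (cv2) and the standard library are available. Lean on these libraries where they do the work, as an engineer would, in place of code of your own. Each camera call takes 0.05 s, during which the arm holds its last target.

TASK

Free the circuit board that is held under the red clamp knob: this knob has a left-hand thread, so loosen it by turning it clockwise, seen from above, by about 60 degrees, and then let go. Do not tighten it, do not unscrew it much farther, and leave the black knob of the other board holder as it is.

Things in the scene. Friction and masses are not known exactly. Their poses are not given: they have to be found in the camera images.
- lh_knob_grip (a point): On the vertical axis of the RED left-hand clamp knob, 10 mm below its top, 77 mm above the table. Red disc 42 mm wide, 10 mm thick, with an upright grip bar on it: 46 mm long (x), 16 wide (y), 34 high, white line on top. Disc top is 24 mm below this point; yellow collar 54 mm wide and 22 mm wide steel strap under it. On a fixed plate 185 x 100 mm; board parts stay 30 mm or more below this point.
- lh_knob (a joint): Turn of the red knob, rad: grows clockwise seen from above (yaw of lh_knob_grip falls), which LOOSENS it. Starts tight, between 0 and 0.12. Friction of about 0.12 N m holds it where it is left; limits -0.6 (overtight) and 2.2. Knob and strap rise 1.3 mm per rad.
- rh_knob_grip (a point): The same point on the BLACK clamp knob of the other board holder, which is the same size but has an ordinary right-hand thread and a plain steel collar. To be left as it is set.
- rh_knob (a joint): Turn of the black knob in rad, between 0 and 0.12 at the start; it grows anticlockwise seen from above. It is to stay as it is.

How it is judged:
At the end, for the whole second after the job is handed in: The red knob is at rest, turned clockwise to between 0.75 and 1.55 rad (43 to 89 degrees) on its joint, and the black knob still stands between -0.2 and 0.3 rad (value of joint lh_knob between 0.75 and 1.55 rad and velocity of joint lh_knob between -0.05 and 0.05 rad/s and value of joint rh_knob between -0.2 and 0.3 rad); the robot touches nothing.
It fails at once if the red knob is tightened by more than about 17 degrees (joint below -0.3) (value of joint lh_knob below -0.3 rad).
It fails at once if the red knob is unscrewed too far (joint above 1.8) (value of joint lh_knob above 1.8 rad).
It fails at once if the black knob is turned (joint below -0.2 or above 0.3) (value of joint rh_knob below -0.2 rad or value of joint rh_knob above 0.3 rad).
It also fails if it takes over 27 s, if anything falls off the work surface, if the arm or the gripper's body presses on something with over 40 N, if the wrist force passes 120 N, or if a joint passes its speed limit or range.

## Working session

There is one attempt and no reset: what is moved stays moved. The work goes in short steps, Python scripts to look and compute and a shell command to move; the robot and the scene stay as the last step left them, time stands still between calls to the robot, and variables do not carry over. Pictures are saved under pics/ and viewed, and the job is handed in when it is done.

```bash
mkdir -p pics; ls; python3 - <<'E'
from plant import arm,imaging
import cv2,pickle
print(arm.sense())
d={}
for n in("top","side"):
    c=imaging.capture(n);d[n]=c
    cv2.imwrite(f"pics/{n}0.png",c["pixels"][:,:,::-1]); print(n,c["mtx"],c["D"],c["R"],c["t"])
pickle.dump(d,open("c0.pkl","wb"))
E
```

```text
pics
{'time': 0.0, 'q': array([1.23100883e+00, 2.41379598e-01, 3.74786453e-03, 1.33516649e+00,
       6.24476739e-07, 1.57083510e+00]), 'dq': array([ 0.00049757, -0.0002697 , -0.00108314, -0.00013994,  0.00060586,
        0.00126398]), 'tau': array([ 1.18375327e-03, -3.72319257e+01,  2.52407616e+01,  1.70096022e-02,
        5.63464948e-05, -8.65400295e-06]), 'tool_pos': array([0.16648939, 0.47097757, 0.30303847]), 'eef_rot': array([ 5.77678941e-04,  8.16493103e-01,  5.77354320e-01, -8.17425762e-04]), 'force': array([ 0.05353103, -0.43319432, -0.07294073]), 'wrist_torque': array([-0.05725462,  0.02967129,  0.01850476]), 'gripper_width': 0.08539831808942484}
top [[580.09511062   0.         320.03840357]
 [  0.         580.09511062 243.38595836]
 [  0.           0.           1.        ]] [-0.0136781  0.         0.         0.         0.       ] [[ 0.12687764 -0.99189905 -0.00619246]
 [-0.97166848 -0.12303001 -0.20180185]
 [ 0.1994052   0.03162116 -0.97940679]] [-0.05021952  0.53707434  0.95171374]
side [[554.01812759   0.         315.69807993]
 [  0.         554.01812759 244.97433896]
 [  0.           0.           1.        ]] [0.01159942 0.         0.         0.         0.        ] [[ 0.94995499 -0.31144671  0.02421704]
 [-0.13029259 -0.46547953 -0.8754157 ]
 [ 0.28391788  0.82845021 -0.4827638 ]] [-0.50412238  0.15996921  0.67653957]
```

View pics/top0.png

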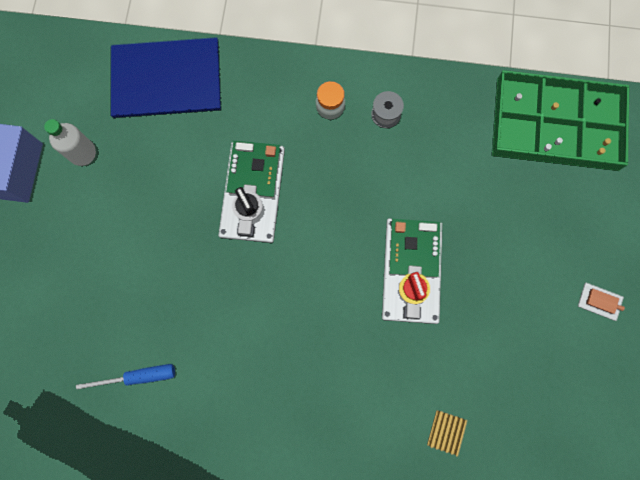

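View pics/side0.png

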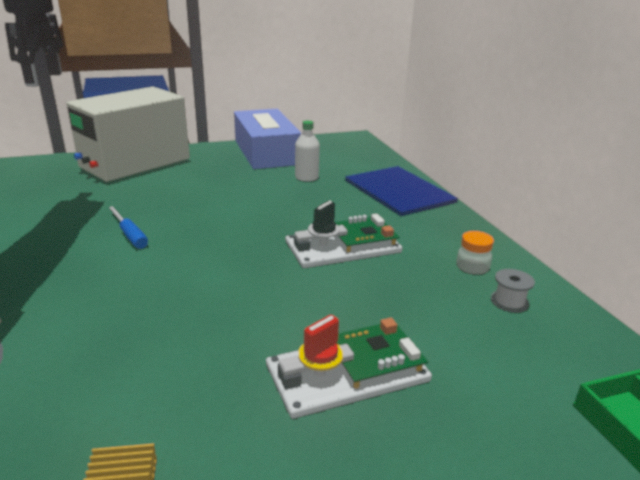

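The top view shows the red knob at about (416,287) with its white line running roughly (413,275) to (421,299). The black knob is at (246,203). In the side view the red grip bar is at (322,338).

```bash
cat > h.py <<'E'
import numpy as np,cv2
def ray(c,px,z):
    u=cv2.undistortPoints(np.array([[px]],float),c["mtx"],np.array(c["D"]))[0,0]
    R=np.array(c["R"]);t=np.array(c["t"])
    o=-R.T@t; d=R.T@np.array([u[0],u[1],1]); s=(z-o[2])/d[2]; return (o+s*d)
def proj(c,X):
    R=np.array(c["R"]);return cv2.projectPoints(np.array(X,float).reshape(-1,3),cv2.Rodrigues(R)[0],np.array(c["t"]),c["mtx"],np.array(c["D"]))[0][:,0]
def line(c,roi,z=0.087,thr=150):
    x0,y0,x1,y1=roi; p=c["pixels"][y0:y1,x0:x1].astype(int)
    m=(p.min(2)>thr).astype(np.uint8)
    n,l,s,_=cv2.connectedComponentsWithStats(m); 
    k=1+np.argmax(s[1:,4]); ys,xs=np.nonzero(l==k)
    P=np.array([ray(c,(x+x0,y+y0),z)[:2] for x,y in zip(xs,ys)])
    mu=P.mean(0); w,v=np.linalg.eigh(np.cov((P-mu).T)); d=v[:,1]; q=(P-mu)@d
    return mu,np.degrees(np.arctan2(d[1],d[0]))%180,np.ptp(q),len(P),(xs.mean()+x0,ys.mean()+y0)
E
python3 - <<'E'
import pickle,cv2
from h import *
d=pickle.load(open("c0.pkl","rb"))
print(line(d["top"],(404,270,428,303)))
print(line(d["side"],(304,314,342,338)))
t=d["top"]["pixels"][250:330,370:450,::-1];s=d["side"]["pixels"][300:380,280:360,::-1]
cv2.imwrite("pics/z.png",cv2.resize(np.hstack([t,s]),None,fx=5,fy=5,interpolation=0))
E
```

```text
(array([ 0.48423822, -0.1534217 ]), np.float64(25.516757252269002), np.float64(0.036434274341944684), 66, (np.float64(418.59090909090907), np.float64(284.469696969697)))
(array([ 0.48554351, -0.15073502]), np.float64(25.5196023949606), np.float64(0.03493353569426644), 80, (np.float64(320.925), np.float64(322.6375)))
```

View pics/z.png

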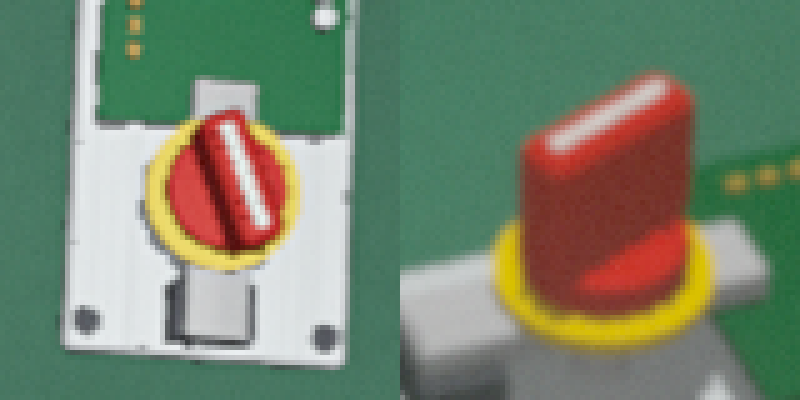

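```bash
python3 -m inch '-.034 .036 0 0 0 0 0;-.034 .036 0 0 0 0 0;-.034 .036 0 0 0 0 0;-.034 .036 0 0 0 0 0;-.034 .036 0 0 0 0 0;-.034 .036 0 0 0 0 0;-.034 .036 0 0 0 0 0;-.034 .036 0 0 0 0 0;-.034 .036 0 0 0 0 0;-.034 .036 0 0 0 0 0' 50
cat > togo.py <<'E'
import sys
from plant import arm
from h import *
from scipy.spatial.transform import Rotation as Ro
s=arm.sense();q=s["eef_rot"];R=Ro.from_quat([q[1],q[2],q[3],q[0]])
g=np.array([float(a) for a in sys.argv[1:4]]);yaw=np.radians(float(sys.argv[4]))
x=np.array([np.cos(yaw),np.sin(yaw),0]);z=np.array([0,0,-1.]);G=Ro.from_matrix(np.array([x,np.cross(z,x),z]).T)
print("t",round(s["time"],2),"pos",s["tool_pos"].round(4),"yaw",np.degrees(np.arctan2(*R.as_matrix()[[1,0],0])).round(1),"q",s["q"].round(2),"F",s["force"].round(1),"M",s["wrist_torque"].round(2),"w",round(s["gripper_width"],4))
print("shift now-axes",R.inv().apply(g-s["tool_pos"]).round(4),"shift goal-axes",G.inv().apply(g-s["tool_pos"]).round(4),"turn",(R.inv()*G).as_rotvec().round(4))
E
python3 togo.py .485 -.152 .2 115.5
```

```text
time: 1.35
tool_pos: [0.393, 0.0293, 0.3037]
eef_rot: [-0.0, 0.817, 0.577, -0.0]
force: [0.8, 0.5, 0.5]
gripper_width: 0.085
t 1.35 pos [0.393  0.0293 0.3037] yaw 70.5 q [ 0.07  0.03 -0.24  1.3   0.    0.41] F [0.8 0.5 0.5] M [ 0.04 -0.08  0.  ] w 0.085
shift now-axes [-0.1402  0.1472  0.1037] shift goal-axes [-0.2032  0.005   0.1037] turn [-2.00e-04 -2.00e-04 -7.85e-01]
```

```bash
python3 -m inch '-.035 .0365 0 0 0 0 0;-.035 .0365 0 0 0 0 0;-.035 .0365 0 0 0 0 0;-.035 .0365 0 0 0 0 0;0 0 .02 0 0 -.157 0;0 0 .02 0 0 -.157 0;0 0 .02 0 0 -.157 0;0 0 .02 0 0 -.157 0;0 0 .02 0 0 -.157 0;0 0 0 0 0 0 0' 50
python3 togo.py .485 -.152 .132 115.5
python3 - <<'E'
from plant import imaging
import cv2
from h import *
c=imaging.capture("side");t=imaging.capture("top")
o=np.hstack([c["pixels"][200:400,220:420],t["pixels"][187:387,316:516]])[:,:,::-1]
cv2.imwrite("pics/a1.png",cv2.resize(o,None,fx=2,fy=2))
E
```

```text
time: 2.6
tool_pos: [0.4823, -0.1493, 0.202]
eef_rot: [-0.002, 0.534, 0.845, -0.001]
force: [-0.2, -0.6, 0.5]
gripper_width: 0.0855
t 2.6 pos [ 0.4823 -0.1493  0.202 ] yaw 115.4 q [-0.3   0.32 -0.16  1.09  0.   -0.74] F [-0.2 -0.6  0.5] M [0.   0.06 0.01] w 0.0855
shift now-axes [-0.0038  0.0016  0.07  ] shift goal-axes [-0.0036  0.0013  0.07  ] turn [-0.0036 -0.0034 -0.0017]
```

View pics/a1.png

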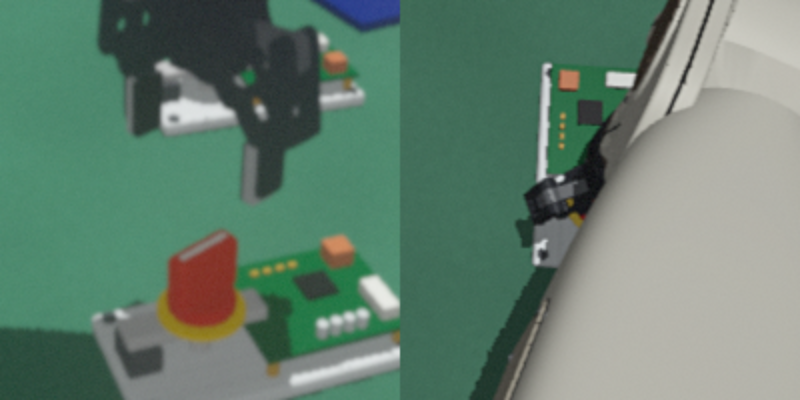

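The side view shows the open fingers squarely above the red bar, with jaws straddling it. The arm hides the knob from the top camera. I'll descend next.

```bash
python3 -m inch '-.0018 .0007 .012 0 0 0 0;-.0018 .0007 .012 0 0 0 0;0 0 .012 0 0 0 0;0 0 .012 0 0 0 0;0 0 .012 0 0 0 0;0 0 .01 0 0 0 0;0 0 0 0 0 0 0;0 0 0 0 0 0 0' 50
python3 togo.py .485 -.152 .132 115.5
python3 - <<'E'
from plant import imaging
import cv2
from h import *
c=imaging.capture("side")
cv2.imwrite("pics/a2.png",cv2.resize(c["pixels"][200:400,220:420,::-1],None,fx=3,fy=3))
E
```

```text
time: 3.7
tool_pos: [0.4868, -0.1525, 0.1341]
eef_rot: [0.0, 0.534, 0.846, 0.0]
force: [-0.3, -0.3, -0.2]
gripper_width: 0.0853
t 3.7 pos [ 0.4868 -0.1525  0.1341] yaw 115.5 q [-0.3   0.4  -0.24  0.93 -0.   -0.75] F [-0.3 -0.3 -0.2] M [ 0.02 -0.   -0.02] w 0.0853
shift now-axes [ 0.0012 -0.0014  0.0021] shift goal-axes [ 0.0012 -0.0014  0.0021] turn [0.0004 0.0003 0.0001]
```

View pics/a2.png

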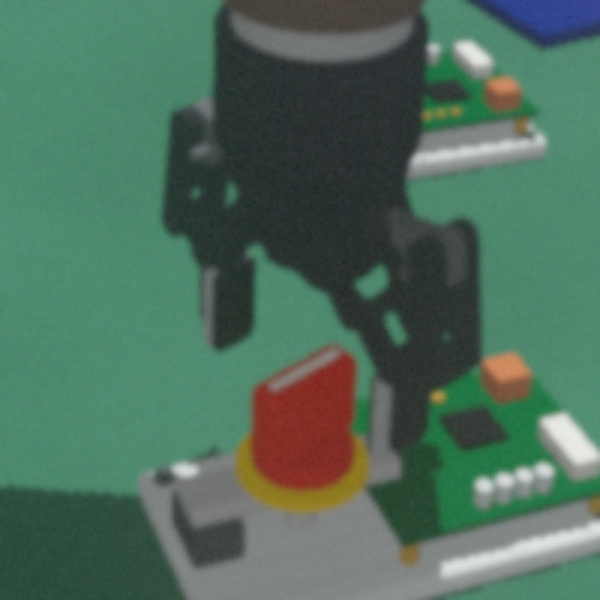

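Fingers straddle the bar with both tips clear of it. Now I'll close.

```bash
python3 -m inch '.001 -.001 0 0 0 0 .6;0 0 0 0 0 0 .7;0 0 0 0 0 0 .8;0 0 0 0 0 0 1;0 0 0 0 0 0 1;0 0 0 0 0 0 1;0 0 0 0 0 0 1;0 0 0 0 0 0 1' 50
python3 togo.py .485 -.152 .132 115.5
python3 - <<'E'
from plant import imaging
import cv2
from h import *
c=imaging.capture("side")
cv2.imwrite("pics/a3.png",cv2.resize(c["pixels"][200:400,220:420,::-1],None,fx=3,fy=3))
E
```

```text
time: 4.75
tool_pos: [0.4857, -0.1527, 0.1343]
eef_rot: [0.001, 0.534, 0.846, -0.0]
force: [1.2, -4.8, 2.2]
gripper_width: 0.0151
t 4.75 pos [ 0.4857 -0.1527  0.1343] yaw 115.5 q [-0.3   0.4  -0.25  0.92 -0.   -0.75] F [ 1.2 -4.8  2.2] M [-1.08 -0.14 -0.1 ] w 0.0151
shift now-axes [ 0.001  -0.0003  0.0023] shift goal-axes [ 0.001  -0.0003  0.0023] turn [ 0.0003  0.0021 -0.0005]
```

View pics/a3.png

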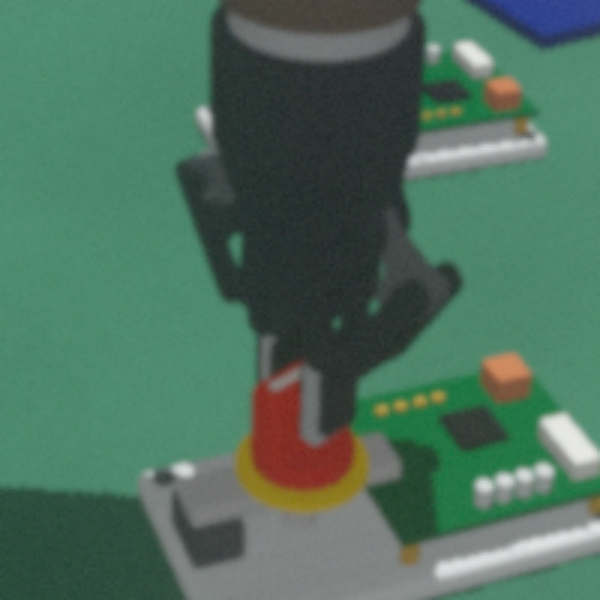

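Gripped: the opening is 15 mm and the side force is about 5 N. Now I'll turn clockwise, which is positive about the downward tool z.

```bash
python3 -m inch '.0005 0 0 0 0 .1 1;0 0 -.0002 0 0 .1 1;0 0 -.0002 0 0 .1 1;0 0 -.0001 0 0 .1 1;0 0 0 0 0 0 1' 50
python3 togo.py .485 -.152 .132 53.5
```

```text
time: 5.42
tool_pos: [0.4858, -0.1528, 0.1348]
eef_rot: [0.002, 0.691, 0.722, -0.001]
force: [1.8, -7.4, 0.5]
gripper_width: 0.0148
t 5.42 pos [ 0.4858 -0.1528  0.1348] yaw 92.5 q [-0.3   0.4  -0.25  0.92 -0.   -0.35] F [ 1.8 -7.4  0.5] M [-1.46 -0.26 -0.09] w 0.0148
shift now-axes [ 0.0009 -0.0007  0.0028] shift goal-axes [ 0.0002 -0.0011  0.0028] turn [0.0027 0.0026 0.6808]
```

```bash
python3 -m inch '-.001 0 -.0002 0 0 .1 1;0 0 -.0001 0 0 .1 1;0 0 -.0001 0 0 .1 1;0 0 -.0001 0 0 .1 1;0 0 -.0001 0 0 .1 1;0 0 -.0001 0 0 .1 1;0 0 -.0001 0 0 .09 1;0 0 0 0 0 0 1;0 0 0 0 0 0 1' 50
python3 togo.py .485 -.152 .132 53.5
python3 - <<'E'
from plant import imaging
import cv2
from h import *
c=imaging.capture("side")
cv2.imwrite("pics/a4.png",cv2.resize(c["pixels"][200:400,220:420,::-1],None,fx=3,fy=3))
E
```

```text
time: 6.55
tool_pos: [0.4858, -0.1535, 0.1357]
eef_rot: [0.001, 0.895, 0.446, 0.0]
force: [1.3, -5.7, 2.2]
gripper_width: 0.0151
t 6.55 pos [ 0.4858 -0.1535  0.1357] yaw 53.0 q [-0.31  0.4  -0.25  0.93 -0.    0.34] F [ 1.3 -5.7  2.2] M [-1.18 -0.25 -0.12] w 0.0151
shift now-axes [ 0.0007 -0.0015  0.0037] shift goal-axes [ 0.0007 -0.0015  0.0037] turn [ 0.0028  0.0009 -0.0085]
```

View pics/a4.png

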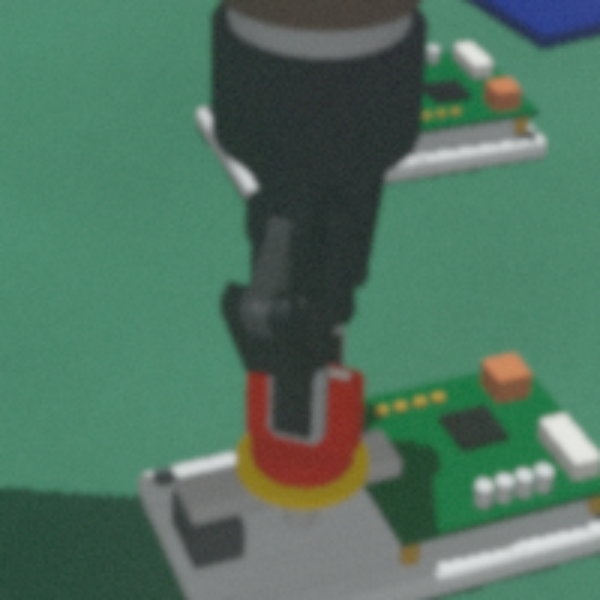

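The bar turned with the fingers and now lies across the side view, with the near pad at about (298,410) in the crop. Next I'll release and rise.

```bash
python3 -m inch '0 0 0 0 0 0 .7;0 0 0 0 0 0 .5;0 0 0 0 0 0 .2;0 0 0 0 0 0 0;0 0 0 0 0 0 0;0 0 -.015 0 0 0 0;0 0 -.02 0 0 0 0;0 0 -.03 0 0 0 0;0 0 -.04 0 0 0 0;0 0 -.04 0 0 0 0' 50
python3 -m inch '.05 0 0 0 0 0 0;.05 0 0 0 0 0 0;.05 0 0 0 0 0 0;.05 0 0 0 0 0 0;0 0 0 0 0 0 0;0 0 0 0 0 0 0'
python3 togo.py .485 -.152 .132 53.5
python3 - <<'E'
from plant import imaging
import cv2
from h import *
c=imaging.capture("side");t=imaging.capture("top")
for cc,r in((t,(395,265,435,310)),(c,(300,312,345,340))):
  try: print(line(cc,r))
  except Exception as e: print(e)
o=np.hstack([c["pixels"][200:400,220:420],t["pixels"][187:387,316:516]])[:,:,::-1]
cv2.imwrite("pics/a5.png",cv2.resize(o,None,fx=2,fy=2))
cv2.imwrite("pics/a6.png",t["pixels"][:,:,::-1])
E
```

```text
time: 7.85
tool_pos: [0.4849, -0.1525, 0.2826]
eef_rot: [0.0, 0.895, 0.447, 0.0]
force: [0.8, -0.7, -0.5]
gripper_width: 0.0851
time: 8.6
tool_pos: [0.605, 0.0073, 0.2807]
eef_rot: [0.0, 0.895, 0.447, -0.0]
force: [-0.3, 0.4, -0.0]
gripper_width: 0.0853
t 8.6 pos [0.605  0.0073 0.2807] yaw 53.1 q [ 0.01  0.46  0.26  1.37 -0.    0.66] F [-0.3  0.4 -0. ] M [ 0.01  0.03 -0.06] w 0.0853
shift now-axes [-0.1993 -0.0002  0.1488] shift goal-axes [-0.1994 -0.0017  0.1487] turn [ 0.0001  0.0004 -0.0073]
(array([ 0.46158159, -0.16825191]), np.float64(149.74903025097603), np.float64(0.06776913554269494), 320, (np.float64(426.275), np.float64(299.19375)))
(array([ 0.48677479, -0.14861938]), np.float64(142.53890445955847), np.float64(0.03610729915947542), 96, (np.float64(321.4375), np.float64(321.3854166666667)))
```

View pics/a5.png

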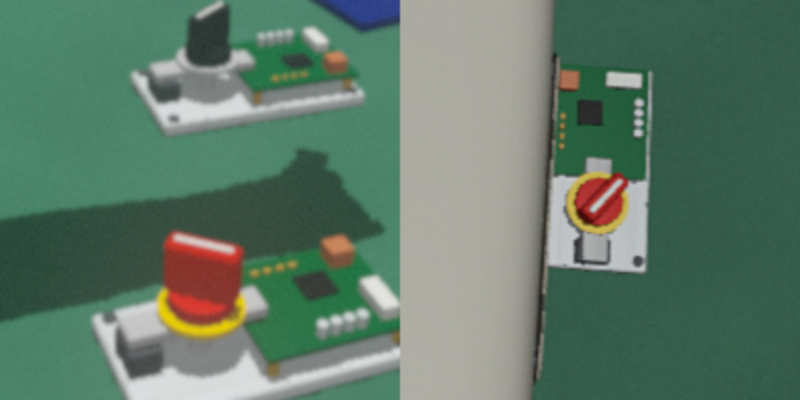

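View pics/a6.png

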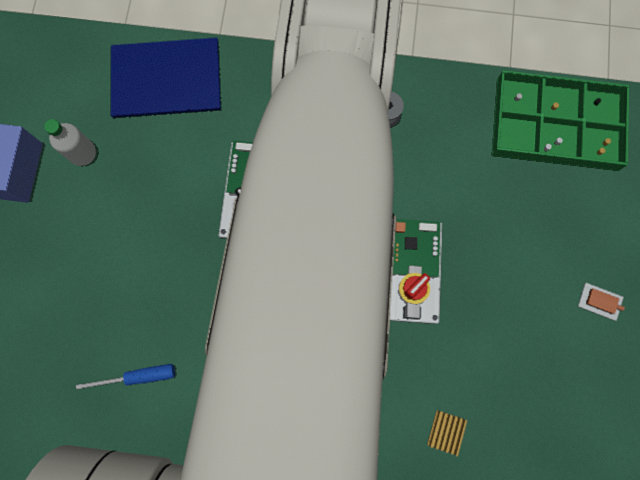

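Both views show the red bar turned. The side-view line now stands at -37.5°, against 25.5° at the start, which is 63° (1.10 rad) clockwise. The black knob looks untouched and the arm is clear, so I'll hand the job in.

```bash
python3 -c "
from plant import workorder
print(workorder.finish_job())"
```

```text
the job is handed in; nothing more can be done
None
```

I gripped the red knob's bar, turned it clockwise from above, let go, lifted off and moved aside. The job went in at about 8.7 s of the 27 s.

- **Red knob turn:** in the side view the white line went from 25.5° to -37.5°, a turn of about 63° (1.10 rad). With the unknown start of 0 to 0.12, the joint should stand at about 1.1 to 1.22 rad, inside the 0.75 to 1.55 window.
- **Top-view check:** the automatic line fit there failed because it picked up the white base plate. By eye that picture agrees with the side view.
- **Black knob:** I only checked it by eye in the side view, where it looked unchanged. The arm covered it in the last top picture, and I didn't measure its angle.
- **Forces:** force readings between moves stayed below about 8 N, and the tool force was near zero at the end. The robot was well clear of everything.

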